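Scan the barcode on the tilted carton

TASK

Pick up the hand scanner from its rest and aim its window squarely at the middle of the barcode label on the tilted carton, from about 85 mm away with the scan line running across the bars, and hold it still there for two seconds. Then lay the scanner back in its rest as it was, without disturbing the two display stands or the crockery, bottles and tins on the counter.

Things in the scene. Friction and masses are not known exactly. Their poses are not given: they have to be found in the camera images.
- scanner: grey hand scanner, 0.25 kg, 168 mm long, starts in its rest. x runs along the handle to the head, z up out of its back. Origin: centre of the straight handle (32 mm wide in y, 30 mm high in z, x -68 to 47 mm); grip it here across y. Head at the +x end: 56 mm wide, x 47 to 99, z -45 to 15 mm. Centre of mass about 15 mm ahead (+x) of the origin.
- window (a point): centre of the glass scan window on the underside of the scanner's head, at (73, 0, -45) mm in the scanner's frame, same axes as the scanner. It reads along the scanner's -z; the scan line lies along the scanner's y. It reads labels 50 to 130 mm away.
- rest: black scanner rest fixed to the counter, base plate 190 x 90 x 12 mm (x -75 to 115 mm), axes as the scanner's when home. Origin: on the counter, 57 mm below the home place of the scanner's origin. The head (to +x) stands on the plate between cheeks 68 mm apart and 25 mm high. From x = -39 to 45 mm there is only the plate below and beside the handle: room for fingers.
- saddle (a point): on the rest, middle of the saddle top that carries the handle's tail: at (-50, 0, 42) mm from the rest's origin, same axes, 22 mm long in x, between two cheeks 46 mm apart whose tops are 56 mm above the counter. Nothing stops the scanner fore and aft.
- label (a point): centre of the 88 x 56 mm white barcode label with black bars, on top of the longer cardboard carton (155 x 108 x 40 mm), fixed to the tilted board of a wooden stand (base 170 x 150 mm, fixed to the counter). z points out of the label, x up the slope along the bars, y across the bars. It faces up and towards the robot, 80 to 125 mm above the counter. Stiff hinge: stays unless pushed.
- carton_stand_board (a joint): lean of the longer carton's board from level, 0.25 to 0.55 rad; grows as its far end is raised
- seal (a point): centre of the round 48 mm paper seal, without bars, on the shorter carton (110 x 108 x 40 mm) of the other, otherwise equal stand, which is only a bystander. Same axes as the label.
- mug: bystander: blue mug, 76 mm wide, 75 mm high, handle on its own +y side; loose, origin at the centre of its underside
- sugar_bowl: bystander: white ceramic bowl, 84 mm wide, 55 mm high; loose, origin at the centre of its underside
- drink_a: bystander: white drinks bottle, 56 mm wide, 190 mm high; loose, origin at the centre of its underside
- drink_b: bystander: white drinks bottle like drink_a; loose, origin at the centre of its underside
- preserve: bystander: amber glass jar, 72 mm wide, 90 mm high; loose, origin at the centre of its underside
- tea_tin: bystander: steel tin, 76 mm wide, 110 mm high; loose, origin at the centre of its underside
Not all that is in view belongs to the job. Leave any brown or green look-alike of the rest alone.

How it is judged:
By the outcome, as a careful person would: the job done as asked, in the order asked, and still so for the second after the job is handed in, with the robot touching nothing.
It also fails if it takes over 54 s, if anything falls off the work surface, if the arm or the gripper's body presses on something with over 40 N, if the wrist force passes 120 N, or if a joint passes its speed limit or range.

ROBOT

A 6-joint arm with a two-finger parallel gripper is mounted at the origin on the work surface. World frame = base frame: x ahead of the robot, y to its left, z up, the work surface at z = 0. Lengths are in mm, angles in degrees, forces in N, time in s.
With the tool pointing down it reaches from about 350 to 875 mm from the base axis. Payload 4.2 kg.
Tool frame: the origin (TCP) lies on the centre line of the jaws, within the pads' length; the fingertips stand 14 mm ahead of it and the grasp point (between the pads) lies 5 mm behind it; z points along the fingers, y is the line along which they close (so a half turn about z gives the same grasp; the last joint's range is limited). The gripper opens to 85 mm and grips with 20 to 120 N. Pads are 22 mm wide; open, the fingers measure 114 mm over their backs; the gripper's body (76 mm by 85 mm) begins 54 mm behind the grasp point. The pads swing forward as they close: fully open they stand 13 mm farther back than shut.
Start: joints at [14.817, 22.042, 0.453, 0, -68.411, -14.817], TCP at [624.979, 0.025, 245.312] pointing down, gripper open.
Joint ranges: [-179.83, 179.83], [-69.29, 118.12], [-61.27, 80.66], [-181.25, 117.63], [-171.15, -9.14], [-177.46, 177.46]. Speed limits (degrees/s): [159.86, 159.86, 180, 180, 180, 180].

INTERFACE

Orientations are given as [roll, pitch, yaw] about the fixed x, y, z axes, in that order (R = Rz(yaw) Ry(pitch) Rx(roll)).
In Python, from station import status, eyes, robot gives the robot as it stands. The module is installed in compiled form; this text tells all that it offers.
- The arm moves only by the tool apply_moves, never from a script. Its argument "steps" is a list of rows, each an object with "dp": the shift along the world's x, y, z in m, a list of three; "turn": the turn about the world's z in rad. In form: [{"dp": [dx, dy, dz], "turn": turn}, ...]. A call has 1 to 5 rows; each row shifts and turns the commanded pose from where the row before left it; what a row does not reach is not made up. A row lasts 1/8 s, in which the tool goes at most 62.5 mm and 10.7 degrees, less where a joint would pass 70% of its speed; a pose out of reach is approached as far as the arm can. A call with a gripper value outside its range is refused whole. "claw" is the closure, from 0 (fully open) to 1 (shut), set as the call begins (left out, the last holds). The fingers move at their own pace and stop on an object; the grip force is fixed at half the most. Time passes only in rows, so rows that do not move let the fingers close. It gives the time, the measured TCP pose, the force, the opening and the grip force at its end, in the units of the state.
- status.state(): the state, without advancing time (a new reading comes with each control period).
- eyes.capture(name): name is "scene" or "side" or "wrist"; returns a dict with "img" (420x560x3 uint8, blue, green, red), "fx", "fy", "cx", "cy" (pixels), "camera_from_world" (4x4, takes a point from world to camera coordinates). Camera axes: x right, y up, looking along -z (the intrinsics and any distortion apply to the point x, -y, -z); pixel columns grow to the right and rows downward; lengths in mm; the calibration is good to about 2 mm. A picture is of the moment at which its call begins. There is no depth.
- robot.finish_job(): hands the job in; it is judged then, once.
Trained networks look in a picture, given as the dict that the camera call returned (one of the last four; its "shot" number tells which), for a name from the list of things; names that differ only in an ending like _2 or _b are one class to them, and where a whole thing is asked for, a point or a joint stands for the part that bears it (a point fixed in the world has none). Each returns a list of dicts, best first, with "confidence" (0 to 1); they miss things now and then, are a little off and sometimes report something else, mostly with a low value. They report only what shows in the picture. A call takes as long as a camera call. They do not tell look-alikes from the thing itself.
- eyes.find_in(picture, query): "position" ([column, row] in pixels, amid what is visible of it).
The state is a dict: "clock": time; "joint_pos": joint angles; "qd": joint speeds; "effort": joint torques, N m; "tcp_pos": TCP position; "orientation": TCP orientation; "ft_force": force on the tool from outside, world axes, zero at the start; "torque": the same for the moment, N m; "gripper_width": finger opening in mm; "grip_force": force on a finger pad.
Only numpy, scipy, OpenCV 4.12 (cv2) and the standard library are available. Lean on these libraries where they do the work, as an engineer would, in place of code of your own. Each camera call takes 0.05 s, during which the arm holds its last target. There are 200 camera calls.

## Working session

There is one attempt and no reset: what is moved stays moved. The work goes in short steps, Python scripts to look and compute and a tool call to move; the robot and the scene stay as the last step left them, time stands still between calls to the robot, and variables do not carry over. Pictures are saved under pics/ and viewed, at most 10 in all, crops included, and the job is handed in when it is done.

Besides the shell and the picture viewer there is one more tool, called after "Emit:" as name(argument=value, ...), one argument or row to a line, values as JSON. apply_moves: Moves the arm, as the interface text tells. Its arguments: {"type":"object","properties":{"steps":{"type":"array","items":{"type":"object","properties":{"dp":{"type":"array","items":{"type":"number"}},"turn":{"type":"number"}}}},"claw":{"type":"number"}},"required":["steps"]}

```bash
mkdir -p pics; cat > h.py <<'E'
import numpy as np, cv2
from station import status, eyes, robot
def proj(c,P):
    P=np.atleast_2d(P); q=(c["camera_from_world"]@np.c_[P,np.ones(len(P))].T).T
    return np.c_[c["cx"]+c["fx"]*q[:,0]/-q[:,2], c["cy"]-c["fy"]*q[:,1]/-q[:,2]]
def ray(c,uv):
    T=np.array(c["camera_from_world"]);R=T[:3,:3];o=-R.T@T[:3,3]
    d=R.T@np.array([(uv[0]-c["cx"])/c["fx"],-(uv[1]-c["cy"])/c["fy"],-1.]);return o,d/np.linalg.norm(d)
def onz(c,uv,z):
    o,d=ray(c,uv);return o+d*(z-o[2])/d[2]
def tri(obs):
    A=np.zeros((3,3));b=np.zeros(3)
    for c,uv in obs:
        o,d=ray(c,uv);M=np.eye(3)-np.outer(d,d);A+=M;b+=M@o
    X=np.linalg.solve(A,b);return X,[np.linalg.norm((np.eye(3)-np.outer(ray(c,u)[1],ray(c,u)[1]))@(X-ray(c,u)[0])) for c,u in obs]
E
python3 - <<'E'
from h import *
import pickle
C={}
for n in ["scene","side","wrist"]:
    c=eyes.capture(n);C[n]=c;cv2.imwrite(f"pics/{n}0.png",c["img"])
    print(n,[k for k in c if k!="img"],c["fx"],c["cx"],c["cy"],np.round(-np.array(c["camera_from_world"])[:3,:3].T@np.array(c["camera_from_world"])[:3,3]), {k:c[k] for k in c if 'dist' in k})
    for q in ["scanner","window","rest","saddle","label","seal","mug","sugar_bowl","drink_a","preserve","tea_tin"]:
        print(q,[(np.round(r["position"]).tolist(),round(r["confidence"],2)) for r in eyes.find_in(c,q)[:3]])
pickle.dump(C,open("c0.pkl","wb"))
print(status.state())
E
```

```text
scene ['fx', 'fy', 'cx', 'cy', 'camera_from_world', 'shot'] 392.8791010512234 276.0933654675611 211.99774716431315 [1412. -338. 1083.] {}
scanner [([220.0, 232.0], 0.69)]
window [([221.0, 231.0], 0.56), ([338.0, 177.0], 0.23)]
rest [([230.0, 231.0], 0.67), ([183.0, 191.0], 0.66), ([222.0, 233.0], 0.28)]
saddle [([233.0, 236.0], 0.67), ([97.0, 230.0], 0.64), ([181.0, 194.0], 0.56)]
label [([385.0, 186.0], 0.84)]
seal [([302.0, 220.0], 0.6)]
mug [([338.0, 177.0], 0.86)]
sugar_bowl [([253.0, 187.0], 0.75)]
drink_a [([383.0, 248.0], 0.94), ([270.0, 266.0], 0.85)]
preserve [([445.0, 195.0], 0.57)]
tea_tin [([154.0, 244.0], 0.79)]
side ['fx', 'fy', 'cx', 'cy', 'camera_from_world', 'shot'] 394.5920146221212 279.421404699411 209.00443973248048 [ 161.  942. 1150.] {}
scanner [([287.0, 183.0], 0.77)]
window [([288.0, 185.0], 0.96)]
rest [([294.0, 191.0], 0.86), ([348.0, 182.0], 0.81), ([344.0, 142.0], 0.74)]
saddle [([352.0, 186.0], 0.96), ([295.0, 193.0], 0.88), ([341.0, 141.0], 0.69)]
label [([242.0, 288.0], 0.6), ([318.0, 216.0], 0.58)]
seal [([254.0, 218.0], 0.97)]
mug [([292.0, 277.0], 0.
[... 647 characters left out ...]
tea_tin []
{'clock': 1.8, 'joint_pos': array([ 1.48165503e+01,  2.20411603e+01,  4.52626773e-01,  2.96784875e-04,
       -6.84117340e+01, -1.48178546e+01]), 'qd': array([-0.06160511, -0.02142766, -0.06259426, -0.02554633, -0.03476713,
        0.03523997]), 'effort': array([ 6.49335288e-04, -3.92082810e+01,  1.88613760e+01,  4.19055104e+00,
       -4.09320937e-04, -1.09775306e-05]), 'tcp_pos': array([6.24976494e+02, 2.14744144e-02, 2.45318326e+02]), 'orientation': array([ 1.79999812e+02, -3.35207342e-04, -9.00011952e+01]), 'ft_force': array([-0.35007295, -0.44272029,  0.27886393]), 'torque': array([ 0.00934774, -0.0378425 ,  0.02265578]), 'grip_force': 0.0, 'gripper_width': 85.53070882354034}
```

```bash
python3 -c "
import cv2,numpy as np
a=cv2.imread('pics/scene0.png');b=cv2.imread('pics/side0.png')
cv2.imwrite('pics/s0.png',cv2.resize(a,(784,588),interpolation=3));cv2.imwrite('pics/s1.png',cv2.resize(b,(784,588),interpolation=3))"
```

```text
(no output)
```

View pics/s0.png

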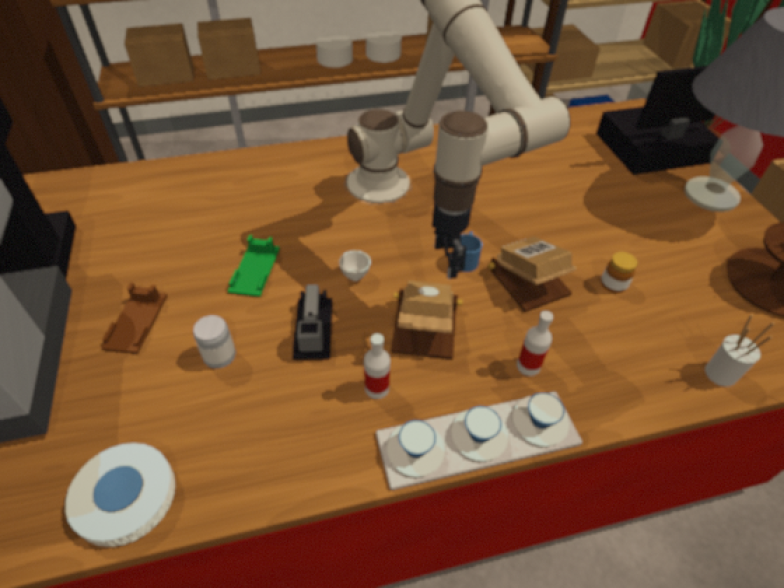

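View pics/s1.png

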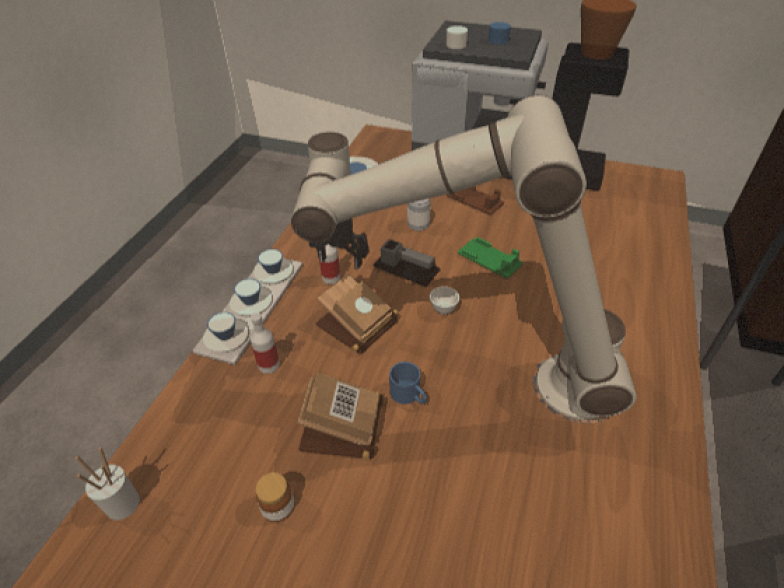

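The scene view shows the scanner in the black rest at about (223,232) in native pixels, with its head away from the robot. There are two look-alike rests, green at (183,190) and brown at (97,230). The barcode carton is at (385,186) and the seal stand at (302,220). In the side view the barcode is at (244,286) and the black rest at (288,185).

```bash
python3 - <<'E'
from h import *
import pickle
C=pickle.load(open("c0.pkl","rb"));s,d=C["scene"],C["side"]
for n,a,b in [("scanner",(220,232),(287,183)),("label",(385,179),(245,286)),("seal",(304,209),(259,218)),("mug",(335,180),(289,274)),("bowl",(253,188),(318,214)),("drinkfar",(383,246),(188,248)),("drinknear",(270,264),(236,189)),("tin",(153,244),(300,153)),("jar",(443,193),(194,354)),("window",(221,231),(288,185))]:
    X,r=tri([(s,a),(d,b)]);print(n,np.round(X),np.round(r,1))
E
```

```text
scanner [ 561. -306.   35.] [1.8 1.8]
label [511. 300. 111.] [4.4 4.4]
seal [577. -16.  95.] [3.1 3.1]
mug [408. 159.  37.] [1.4 1.4]
bowl [ 384. -156.   40.] [1. 1.]
drinkfar [772. 188.  79.] [1.5 1.5]
drinknear [ 744. -175.   61.] [1.4 1.4]
tin [ 567. -527.   41.] [2.7 2.7]
jar [579. 522.  50.] [2.3 2.3]
window [ 554. -302.   30.] [2.7 2.7]
```

Emit:
apply_moves(
  steps=[
    {"dp":[-0.012,-0.04,0.02],"turn":0},
    {"dp":[-0.012,-0.04,0.02],"turn":0},
    {"dp":[-0.012,-0.04,0.02],"turn":0},
    {"dp":[-0.012,-0.04,0.02],"turn":0},
    {"dp":[-0.012,-0.04,0.005],"turn":0},
  ],
)

```text
clock: 2.42
tcp_pos: [565.0, -201.4, 332.3]
orientation: [-179.8, -0.0, -90.0]
ft_force: [0.1, -0.8, -0.3]
gripper_width: 85.2
grip_force: 0.0
```

```bash
python3 - <<'E'
from h import *
import pickle
c=eyes.capture("wrist");pickle.dump(c,open("w1.pkl","wb"));cv2.imwrite("pics/w1.png",cv2.resize(c["img"],(784,588),interpolation=3))
print(status.state()["tcp_pos"],status.state()["orientation"],proj(c,[[554,-302,60]]))
E
```

```text
[ 563.46759424 -204.96133905  332.42503984] [-1.79878861e+02 -1.20010324e-01 -9.02018997e+01] [[283.36320786  98.42046203]]
```

View pics/w1.png

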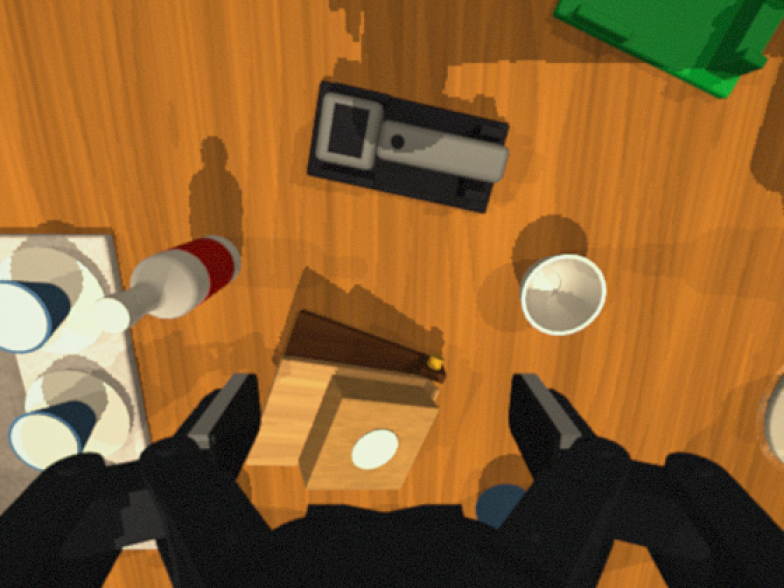

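The scanner sits in the black rest at about (405,145) in this picture, head to the left (world +x) and yawed about -11°. Neither look-alike is involved: the green rest is at (665,45) and the brown one is out of view.

Emit:
apply_moves(
  steps=[
    {"dp":[-0.01,-0.012,-0.004],"turn":0.17},
    {"dp":[-0.01,-0.012,-0.004],"turn":0.17},
    {"dp":[-0.01,-0.012,-0.004],"turn":0.17},
    {"dp":[-0.01,-0.012,-0.004],"turn":0.17},
    {"dp":[-0.01,-0.012,-0.004],"turn":0.17},
  ],
)

```text
clock: 3.1
tcp_pos: [514.6, -260.2, 310.1]
orientation: [-180.0, 0.0, -41.0]
ft_force: [-0.5, 0.6, -0.4]
gripper_width: 85.5
grip_force: 0.0
```

Emit:
apply_moves(
  steps=[
    {"dp":[-0.01,-0.012,-0.004],"turn":0.17},
    {"dp":[-0.01,-0.012,-0.004],"turn":0.17},
    {"dp":[0,-0.012,-0.004],"turn":0.17},
    {"dp":[0,0,0],"turn":0},
  ],
)

```text
clock: 3.6
tcp_pos: [494.7, -296.3, 297.8]
orientation: [-180.0, 0.1, -12.3]
ft_force: [-0.9, -0.6, -0.6]
gripper_width: 85.4
grip_force: 0.0
```

```bash
python3 - <<'E'
from h import *
import pickle
c=eyes.capture("wrist");pickle.dump(c,open("w2.pkl","wb"));
print(status.state()["tcp_pos"],status.state()["orientation"],status.state()["joint_pos"],proj(c,[[554,-302,60]]))
a=cv2.imread("pics/w1.png") 
c1=pickle.load(open("w1.pkl","rb"))
A=cv2.resize(c1["img"][40:170,205:385],(800,578),interpolation=3)
cv2.imwrite("pics/w1c.png",A);cv2.imwrite("pics/w2.png",cv2.resize(c["img"],(784,588),interpolation=3))
E
```

```text
[ 494.90975516 -295.92967953  298.09317827] [-1.79991624e+02  3.08320074e-02 -1.22760037e+01] [-1.47921274e+01  1.54840184e+01 -1.49635965e+00 -7.33247854e-03
 -7.30507920e+01  9.25182610e+01] [[268.77533211 133.640683  ]]
```

View pics/w2.png

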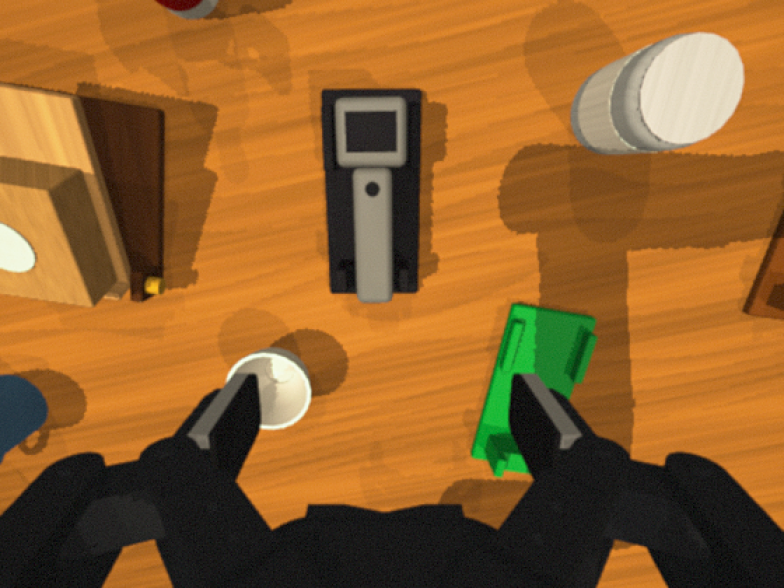

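View pics/w1c.png

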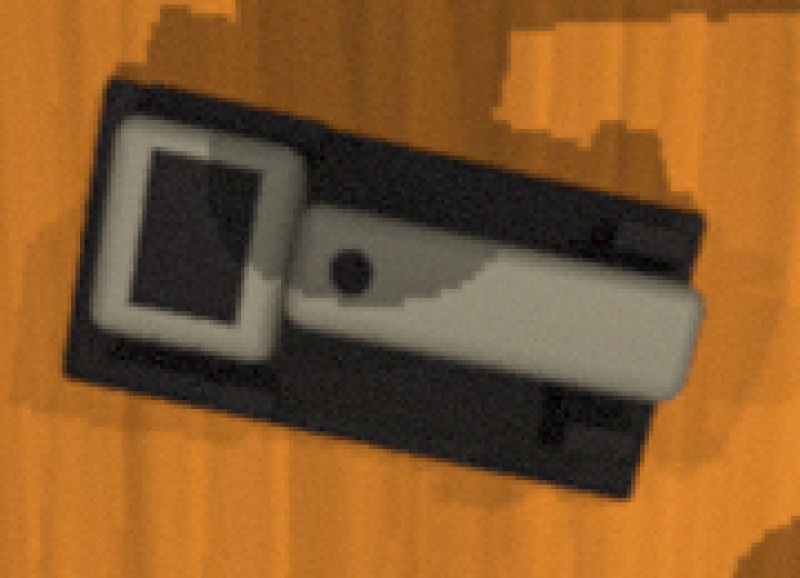

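In the wrist view the scanner's head pad is centred at (371,131), its button at (372,189) and its tail at (375,301). The black plate's corners are (322,90), (421,90), (418,292) and (330,292). The crop confirms it is the grey scanner in the black rest.

```bash
cat > fit.py <<'E'
from h import *
import pickle
from scipy.optimize import least_squares
a,b=[pickle.load(open(f"w{i}.pkl","rb")) for i in(1,2)]
f1=lambda u,v:(205+u/4.444,40+v/4.444); f2=lambda u,v:(u/1.4,v/1.4)
for n,p,q in [("pad",(196,237),(371,131.5)),("dot",(352,272),(372,189)),("tail",(697,348),(375,301)),
 ("pTL",(108,78),(421,90)),("pTR",(706,213),(418,292)),("pBR",(632,498),(330,292)),("pBL",(65,377),(322,90))]:
    X,r=tri([(a,f1(*p)),(b,f2(*q))]);print(n,np.round(X,1),np.round(r,1))
loc=np.array([[115,-45,12],[-75,-45,12],[-75,45,12],[115,45,12]],float)
o1=[f1(*p) for p in[(108,78),(706,213),(632,498),(65,377)]];o2=[f2(*p) for p in[(421,90),(418,292),(330,292),(322,90)]]
def W(x,l):
    c,s=np.cos(x[2]),np.sin(x[2]);return l@np.array([[c,s,0],[-s,c,0],[0,0,1]])+[x[0],x[1],x[3] if len(x)>3 else 0]
for cams in [(a,),(b,),(a,b)]:
    g=lambda x:np.concatenate([(proj(c,W(x,loc))-o).ravel() for c,o in((a,o1),(b,o2)) if any(c is k for k in cams)])
    r=least_squares(g,[545,-300,-.2,0]);print(np.round(r.x,3),np.degrees(r.x[2]),np.round(r.fun,1))
E
python3 fit.py
```

```text
pad [ 596.  -307.3   66.8] [0.4 0.4]
dot [ 553.3 -298.4   65.8] [0.2 0.2]
tail [ 453.  -278.5   48.1] [0.9 0.9]
pTL [ 627.4 -359.3   -4.1] [0.2 0.2]
pTR [ 4.395e+02 -3.199e+02 -2.000e-01] [0. 0.]
pBR [ 458.8 -231.3    3.9] [1.2 1.2]
pBL [ 646.7 -270.1   -7.7] [0.5 0.5]
[ 5.22686e+02 -2.90736e+02 -2.02000e-01 -8.44000e+00] -11.589849159579487 [ 0.2 -0.   0.3 -0.2 -0.4 -0.  -0.1  0.3]
[ 5.23356e+02 -2.90889e+02 -2.10000e-01 -9.49200e+00] -12.034448310722107 [ 0.3 -0.2 -0.4 -0.1  0.3  0.1 -0.1  0.1]
[ 5.23030e+02 -2.90858e+02 -2.06000e-01 -9.05200e+00] -11.811900782009278 [ 0.2 -0.4 -0.   0.  -0.9  0.  -0.3 -0.2 -0.  -0.1 -0.2  0.1  0.5  0.6
 -0.5  0.5]
```

Emit:
apply_moves(
  steps=[
    {"dp":[0.006,0.001,-0.04],"turn":0.004},
    {"dp":[0.006,0.001,-0.04],"turn":0},
    {"dp":[0.006,0.001,-0.04],"turn":0},
    {"dp":[0.005,0.001,-0.04],"turn":0},
    {"dp":[0.005,0.001,-0.04],"turn":0},
  ],
)

```text
clock: 4.28
tcp_pos: [523.7, -290.4, 97.5]
orientation: [180.0, -0.1, -12.0]
ft_force: [1.1, 0.1, 0.1]
gripper_width: 85.1
grip_force: 0.0
```

Emit:
apply_moves(
  steps=[
    {"dp":[0,0,-0.02],"turn":0},
    {"dp":[0,0,-0.014],"turn":0},
    {"dp":[0,0,-0.012],"turn":0},
    {"dp":[0,0,0],"turn":0},
  ],
)

```text
clock: 4.78
tcp_pos: [522.8, -290.8, 51.9]
orientation: [-180.0, 0.1, -11.9]
ft_force: [0.1, 0.1, -0.3]
gripper_width: 85.2
grip_force: 0.0
```

Emit:
apply_moves(
  steps=[
    {"dp":[0,0,0],"turn":0},
    {"dp":[0,0,0],"turn":0},
    {"dp":[0,0,0],"turn":0},
    {"dp":[0,0,0],"turn":0},
    {"dp":[0,0,0],"turn":0},
  ],
  claw=1,
)

```text
clock: 5.4
tcp_pos: [523.5, -291.2, 53.1]
orientation: [180.0, -0.1, -11.8]
ft_force: [-0.3, -0.0, 4.5]
gripper_width: 31.1
grip_force: 61.0
```

```bash
python3 - <<'E'
from h import *
c=eyes.capture("wrist");print(status.state());cv2.imwrite("pics/w3.png",cv2.resize(c["img"],(784,588),interpolation=3))
E
```

```text
{'clock': 5.45, 'joint_pos': array([-1.36080646e+01,  3.08351983e+01, -1.62356726e+01,  2.87257392e-02,
       -4.28487026e+01,  9.17504921e+01]), 'qd': array([ 0.01999678,  0.01809542, -0.03289418,  0.00964771, -0.08186502,
       -0.06308446]), 'effort': array([ 1.02314714e-01, -3.85305619e+01,  1.26004663e+01,  2.59500816e+00,
        1.92562686e-01,  3.27079045e-02]), 'tcp_pos': array([ 523.46691427, -291.23296123,   53.16294196]), 'orientation': array([ 1.79977988e+02, -7.97876922e-02, -1.18365106e+01]), 'ft_force': array([-0.46153121, -0.26099072,  4.4600005 ]), 'torque': array([ 0.08135456,  0.23096448, -0.04769463]), 'grip_force': 61.03969216346741, 'gripper_width': 31.262150609563264}
```

View pics/w3.png

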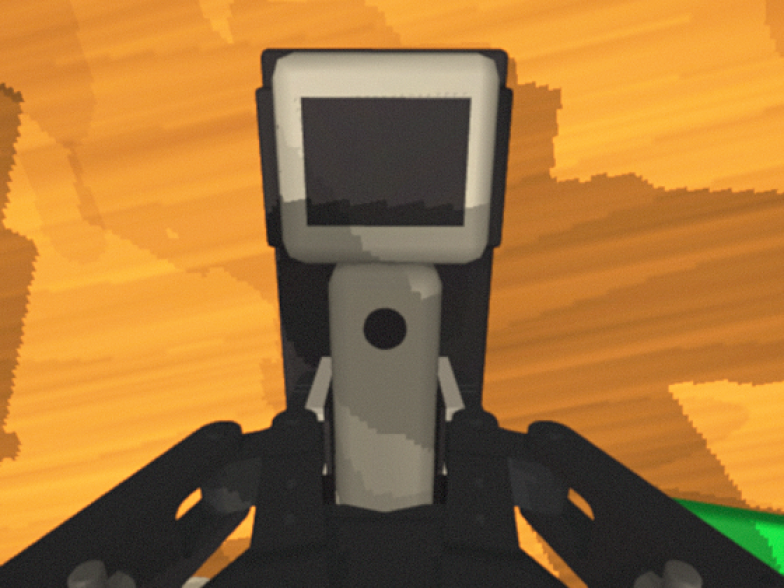

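The wrist view shows the scanner held squarely between the pads: head pad centre (385,161), button (385,328), opening 31 mm. Next I look at the label from the pictures already taken.

```bash
python3 - <<'E'
from h import *
import pickle
C=pickle.load(open("c0.pkl","rb"))
for n in C: print(n,proj(C[n],[[511,300,105]]))
# opening numbers: pad centre now
s=C["scene"]["img"][150:235,335:420];d=C["side"]["img"][250:335,200:285]
M=np.hstack([cv2.resize(s,(400,400),interpolation=3),cv2.resize(d,(400,400),interpolation=3)])
cv2.imwrite("pics/lab.png",M)
E
```

```text
scene [[383.60711338 179.45313679]]
side [[243.98264547 287.86185995]]
wrist [[368.52112441 446.01992735]]
```

View pics/lab.png

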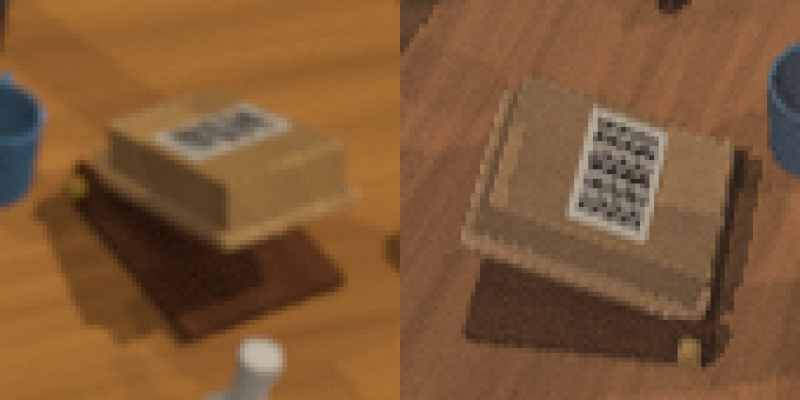

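The label's corners show clearly in both crops, about 88 mm across the bars. A closer two-place wrist view will give its tilt, so I lift the scanner and carry it there.

Emit:
apply_moves(
  steps=[
    {"dp":[0,0,0.02],"turn":0},
    {"dp":[0,0,0.04],"turn":0},
    {"dp":[0,0,0.05],"turn":0},
    {"dp":[0,0,0.05],"turn":0},
    {"dp":[-0.01,0.02,0.05],"turn":0},
  ],
)

```text
clock: 6.08
tcp_pos: [512.4, -271.0, 262.0]
orientation: [-180.0, 0.2, -11.9]
ft_force: [0.6, -0.1, -2.0]
gripper_width: 31.1
grip_force: 60.2
```

Emit:
apply_moves(
  steps=[
    {"dp":[-0.005,0.045,0],"turn":0},
    {"dp":[-0.005,0.045,0],"turn":0},
    {"dp":[-0.005,0.045,0],"turn":0},
    {"dp":[-0.005,0.045,0],"turn":0},
    {"dp":[-0.005,0.045,0],"turn":0},
  ],
)

```text
clock: 6.7
tcp_pos: [486.7, -44.5, 260.9]
orientation: [180.0, 0.2, -11.9]
ft_force: [1.0, 0.6, -2.2]
gripper_width: 31.1
grip_force: 60.3
```

Emit:
apply_moves(
  steps=[
    {"dp":[-0.005,0.045,0],"turn":0},
    {"dp":[-0.005,0.045,0],"turn":0},
    {"dp":[-0.005,0.045,0],"turn":0},
    {"dp":[-0.005,0.045,0],"turn":0},
    {"dp":[-0.005,0.045,0],"turn":0},
  ],
)

```text
clock: 7.32
tcp_pos: [461.6, 180.2, 261.0]
orientation: [179.9, 0.1, -11.9]
ft_force: [0.1, -0.0, -1.9]
gripper_width: 31.2
grip_force: 60.3
```

Emit:
apply_moves(
  steps=[
    {"dp":[0,0.0,0],"turn":0},
    {"dp":[0,0,0],"turn":0},
  ],
)

```text
clock: 7.58
tcp_pos: [462.2, 178.7, 261.1]
orientation: [179.9, 0.1, -11.8]
ft_force: [-0.1, -0.5, -2.5]
gripper_width: 31.4
grip_force: 60.4
```

```bash
python3 - <<'E'
from h import *
import pickle
c=eyes.capture("wrist");pickle.dump(c,open("w4.pkl","wb"));s=status.state();print(s["tcp_pos"],s["orientation"],s["gripper_width"],proj(c,[[511,300,105]]));cv2.imwrite("pics/w4.png",cv2.resize(c["img"],(784,588),interpolation=3))
E
```

```text
[462.41575736 178.32180226 261.45926709] [ 1.79923865e+02  9.51459235e-02 -1.18856356e+01] 31.113408063823904 [[137.78944671 176.78979625]]
```

View pics/w4.png

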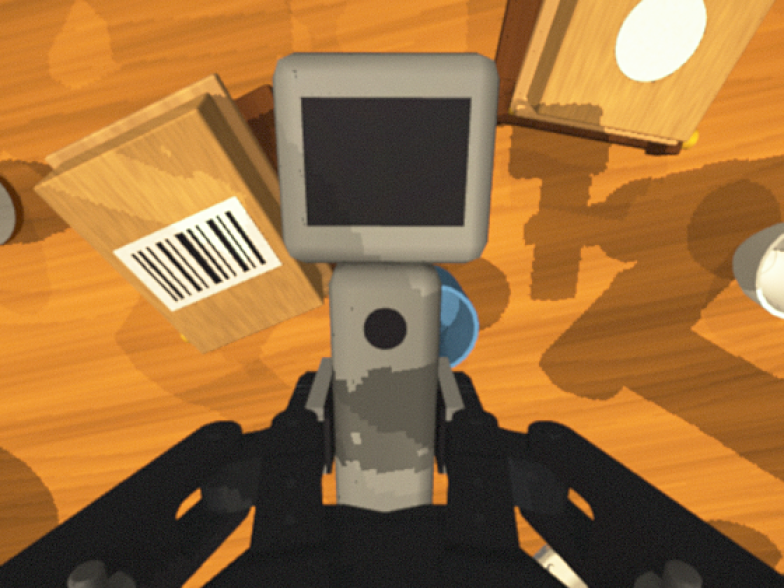

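The scanner has not shifted in the grip (pad and button at the same pixels). The label's corners are near (112,249), (238,197), (282,262) and (172,311). I take a second place with the label on the other side of the picture.

Emit:
apply_moves(
  steps=[
    {"dp":[0,0.05,0.004],"turn":0},
    {"dp":[0,0.05,0.004],"turn":0},
    {"dp":[0,0.05,0.004],"turn":0},
    {"dp":[0,0.05,0.004],"turn":0},
    {"dp":[0,0.05,0.004],"turn":0},
  ],
)

```text
clock: 8.25
tcp_pos: [463.4, 429.2, 282.0]
orientation: [180.0, 0.0, -12.0]
ft_force: [1.3, 0.1, -2.9]
gripper_width: 31.2
grip_force: 60.7
```

Emit:
apply_moves(
  steps=[
    {"dp":[0,0.0,0],"turn":0},
    {"dp":[0,0,0],"turn":0},
  ],
)

```text
clock: 8.5
tcp_pos: [463.2, 427.8, 281.5]
orientation: [179.9, 0.1, -11.9]
ft_force: [0.0, -0.4, -2.9]
gripper_width: 31.2
grip_force: 60.8
```

```bash
cat > lab.py <<'E'
from h import *
import pickle
from scipy.optimize import least_squares
from scipy.spatial.transform import Rotation as Ro
def corners(c,guess):
    g=proj(c,[guess])[0]; hsv=cv2.cvtColor(c["img"],cv2.COLOR_BGR2HSV)
    m=((hsv[...,2]>120)&(hsv[...,1]<80)).astype(np.uint8)*255
    yy,xx=np.mgrid[:420,:560]; m[(xx-g[0])**2+(yy-g[1])**2>85**2]=0
    m=cv2.morphologyEx(m,cv2.MORPH_CLOSE,np.ones((9,9)))
    cs=cv2.findContours(m,0,1)[0]; k=[q for q in cs if cv2.contourArea(q)>1000]
    k=min(k,key=lambda q:np.hypot(*(q[:,0].mean(0)-g))); h=cv2.convexHull(k)
    e=.02*cv2.arcLength(h,True)
    p=cv2.approxPolyDP(h,e,True)[:,0].astype(np.float32)
    p=cv2.cornerSubPix(cv2.cvtColor(c["img"],6),p.copy(),(3,3),(-1,-1),(3,50,.01)); return p
if __name__=="__main__":
    import os
    if not os.path.exists("w5.pkl"): pickle.dump(eyes.capture("wrist"),open("w5.pkl","wb"))
    cs=[pickle.load(open(f,"rb")) for f in("w4.pkl","w5.pkl")]
    P=[corners(c,[511,300,105]) for c in cs]
    for p in P: print(np.round(p,1).tolist())
    L=np.array([[28,44,0],[28,-44,0],[-28,-44,0],[-28,44,0]],float)
    def T(x):
        R=Ro.from_euler("zyx",[x[3],-x[4],x[5]]).as_matrix()   # yaw, then lean about label y
        return L@R.T+x[:3]
    def order(c,p,X): q=proj(c,X);return np.array([p[np.argmin(np.hypot(*(p-t).T))] for t in q])
    x0=np.array([511,300,105,.35,.4,0])
    from itertools import product
    for sel in ([0],[1],[0,1]):
        best=None
        for yaw in np.radians([-30,-10,10,30,50]):
            def f(x): return np.concatenate([(proj(cs[i],T(x))-order(cs[i],P[i],T(x))).ravel() for i in sel])
            x=x0.copy();x[3]=yaw
            for _ in range(4):
                O=[order(cs[i],P[i],T(x)) for i in sel]
                r=least_squares(lambda x:np.concatenate([(proj(cs[i],T(x))-o).ravel() for i,o in zip(sel,O)]),x);x=r.x
            if len(np.unique(O[0],axis=0))==4 and (best is None or r.cost<best.cost): best=r
        if best is not None: print(sel,"xyz",np.round(best.x[:3],1),"yaw,lean,roll",np.round(np.degrees(best.x[3:]),2),"cost",round(best.cost,2),np.round(best.fun,1))
E
python3 lab.py
```

```text
[[222.0, 166.0], [222.0, 182.0], [122.5, 222.1999969482422], [80.0, 179.3000030517578], [200.0, 119.0]]
[[448.29998779296875, 79.30000305175781], [447.29998779296875, 136.10000610351562], [338.0, 184.0], [329.0, 175.0], [331.0, 69.19999694824219], [344.0, 53.0]]
[0] xyz [515.1 255.1 162.8] yaw,lean,roll [19.1  39.93 33.76] cost 6.9 [-0.9  0.6  1.  -1.2 -1.8  1.7  1.7 -1.1]
[1] xyz [500.7 337.5 188.7] yaw,lean,roll [36.67 48.33 23.18] cost 127.61 [-4.3 -6.1  3.1  6.1 -3.4 -7.7  4.7  7.6]
[0, 1] xyz [510.3 292.7  95.5] yaw,lean,roll [4.08 7.59 5.53] cost 2157.5 [ 11.2 -19.4 -18.2  13.9 -18.8   5.4  -3.1  -9.8  20.5  34.8  -8.2  -1.8
  -5.3  -0.9  22.  -24.2]
```

```bash
python3 - <<'E'
import pickle,cv2
c=pickle.load(open("w5.pkl","rb"));cv2.imwrite("pics/w5.png",cv2.resize(c["img"][0:260,240:560],(800,650)) [:600])
E
sed -i 's/ m\[(xx-g/ m[(xx>200)\&(xx<358)]=0; m[(xx-g/' lab.py; python3 lab.py
```

```text
[[200.89999389648438, 188.6999969482422], [122.5, 222.1999969482422], [80.0, 179.3000030517578], [167.3000030517578, 139.39999389648438]]
[[448.29998779296875, 79.30000305175781], [447.29998779296875, 136.10000610351562], [364.1000061035156, 168.8000030517578], [358.0, 119.0]]
[0] xyz [504.  294.3 111.7] yaw,lean,roll [12.08 22.42  4.27] cost 0.0 [ 0.  -0.  -0.   0.   0.1 -0.  -0.   0. ]
[1] xyz [503.7 293.3 109.7] yaw,lean,roll [10.65 20.96  9.17] cost 2.16 [-1.  -0.6  0.7  0.7 -0.7 -0.6  1.   0.5]
[0, 1] xyz [503.9 294.2 110.7] yaw,lean,roll [11.7  22.85  7.38] cost 9.95 [-0.4  0.1  2.3  0.2  0.4 -0.3 -1.3  0.3 -2.8  0.9  1.1  0.2  0.3 -1.7
  0.3  0.3]
```

View pics/w5.png

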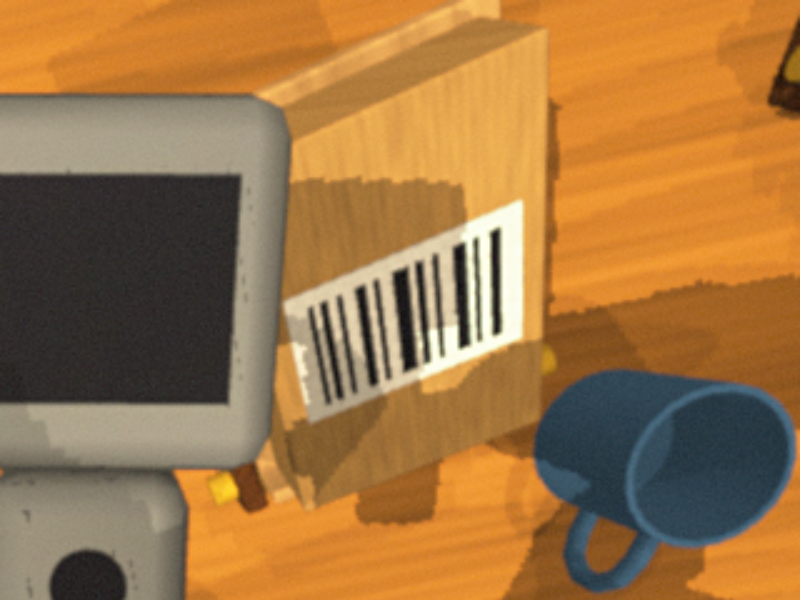

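The label is fully in view right of the head, with crop corners (522,202), (522,338), (313,421) and (285,300). My fit had its Euler order reversed, so I fix that and tie the roll to zero, since the hinge is level.

```bash
sed -i 's/"zyx"/"ZYX"/; s/    for p in P: print/    P[1]=np.array([[448.8,80.8],[448.8,135.2],[365.2,168.4],[354,120]])\n    for p in P: print/; ' lab.py
python3 lab.py; echo; sed 's/-x\[4\],x\[5\]\]/-x[4],0]/' lab.py>lab0.py; python3 lab0.py
python3 - <<'E'
from h import *
import pickle
a,b=[pickle.load(open(f"w{i}.pkl","rb")) for i in(4,5)]
A=[(200.9,188.7),(122.5,222.2),(80,179.3),(167.3,139.4)];B=[(448.8,135.2),(365.2,168.4),(354,120),(448.8,80.8)]
X=np.array([tri([(a,p),(b,q)])[0] for p,q in zip(A,B)]);print(np.round(X,1),X.mean(0),[tri([(a,p),(b,q)])[1][0] for p,q in zip(A,B)])
x=(X[2]+X[3]-X[0]-X[1])/2;y=(X[1]+X[2]-X[0]-X[3])/2;print(np.linalg.norm(x),np.linalg.norm(y),np.degrees(np.arctan2(x[2],np.hypot(*x[:2]))),np.degrees(np.arctan2(-y[0],y[1])),np.degrees(np.arctan2(x[1],x[0])))
E
```

```text
[[200.89999389648438, 188.6999969482422], [122.5, 222.1999969482422], [80.0, 179.3000030517578], [167.3000030517578, 139.39999389648438]]
[[448.8, 80.8], [448.8, 135.2], [365.2, 168.4], [354.0, 120.0]]
[0] xyz [504.  294.3 111.7] yaw,lean,roll [11.31 22.79 -0.42] cost 0.0 [ 0.  -0.  -0.   0.   0.1 -0.  -0.   0. ]
[1] xyz [502.9 292.1 104.7] yaw,lean,roll [10.7  21.92 -0.7 ] cost 0.14 [ 0.3  0.1 -0.2 -0.   0.2 -0.  -0.3 -0. ]
[0, 1] xyz [503.7 294.6 110.7] yaw,lean,roll [10.74 23.07  0.38] cost 2.69 [ 0.2  0.1  0.7  0.5  0.1  0.2 -0.3  0.  -0.4  0.4  0.4 -1.3  0.1 -0.6
 -1.1  0.8]

[[200.89999389648438, 188.6999969482422], [122.5, 222.1999969482422], [80.0, 179.3000030517578], [167.3000030517578, 139.39999389648438]]
[[448.8, 80.8], [448.8, 135.2], [365.2, 168.4], [354.0, 120.0]]
[0] xyz [503.9 294.6 111.1] yaw,lean,roll [11.2  22.79  0.  ] cost 0.03 [ 0.1  0.1  0.1  0.  -0.  -0.1 -0.2  0.1]
[1] xyz [503.  292.4 105.5] yaw,lean,roll [10.45 21.88  0.  ] cost 0.22 [ 0.5 -0.  -0.2 -0.2  0.   0.  -0.3  0.2]
[0, 1] xyz [503.7 294.6 110.7] yaw,lean,roll [10.87 23.07  0.  ] cost 2.76 [ 0.3  0.   0.5  0.6  0.   0.3 -0.2 -0.1 -0.6  0.4  0.5 -1.3  0.3 -0.6
 -1.2  0.7]
[[486.5 246.7  99.3]
 [470.6 332.1 101. ]
 [520.9 342.4 122.5]
 [537.1 256.7 121.5]] [503.75205232 294.45722019 111.06254669] [np.float64(0.36216995700489313), np.float64(0.2638605749778574), np.float64(0.0643259590344283), np.float64(0.7736794691804862)]
55.92431233057074 87.04473429821805 23.006315098202073 10.629150774557834 11.351348852835704
```

```bash
python3 - <<'E'
from h import *
import pickle
a,b=[pickle.load(open(f"w{i}.pkl","rb")) for i in(1,2)]
s=lambda c,u,v,z:np.round(onz(c,(u/1.4,v/1.4),z)[:2])
print("green",[s(b,*p,6) for p in[(512,305),(595,318),(475,460),(520,472)]])
print("bowl",s(b,269,390,50),"tin",s(b,690,88,110))
print("seal base",[s(a,*p,6) for p in[(304,312),(442,378),(285,358)]], [s(b,*p,6) for p in[(163,110),(160,297)]],"seal carton low edge",[s(a,*p,75) for p in[(438,402),(400,488)]])
f=lambda u,v,z:np.round(onz(a,(205+u/4.444,40+v/4.444),z)[:2],0)
R=lambda w:np.round(np.array([[np.cos(.206),-np.sin(.206)],[np.sin(.206),np.cos(.206)]])@(w-np.array([523,-291])),0)
print("cheeks rest frame",[R(f(*p,56)) for p in[(618,222),(692,240),(545,385),(640,408),(550,440),(628,460)]])
E
```

```text
green [array([ 407., -412.]), array([ 374., -495.]), array([ 227., -346.]), array([ 199., -395.])]
bowl [ 387. -156.] tin [ 574. -524.]
seal base [array([ 656., -122.]), array([497., -40.]), array([681., -65.])] [array([ 659., -126.]), array([493., -59.])] seal carton low edge [array([510., -48.]), array([548.,  58.])]
cheeks rest frame [array([-39., -30.]), array([-60., -29.]), array([-30.,  17.]), array([-59.,  17.]), array([-35.,  31.]), array([-59.,  33.])]
```

Label found at (503.7, 294.5, 111), yaw 11°, lean 23° (0.40 rad, within the stated range). The tool stays vertical, so I will pivot the scanner nose-up in the pads by pressing its head on the fixed rest's saddle cheeks. For that I stand 151 mm behind the rest's origin, then come down.

Emit:
apply_moves(
  steps=[
    {"dp":[-0.006,-0.046,0],"turn":0},
    {"dp":[-0.006,-0.046,0],"turn":0},
    {"dp":[-0.006,-0.046,0],"turn":0},
    {"dp":[-0.006,-0.046,0],"turn":0},
    {"dp":[-0.006,-0.046,0],"turn":0},
  ],
)

```text
clock: 9.18
tcp_pos: [432.3, 195.9, 282.8]
orientation: [-180.0, -0.0, -11.9]
ft_force: [1.1, -0.5, -2.4]
gripper_width: 31.3
grip_force: 60.8
```

Emit:
apply_moves(
  steps=[
    {"dp":[-0.006,-0.046,0],"turn":0},
    {"dp":[-0.006,-0.046,0],"turn":0},
    {"dp":[-0.006,-0.046,0],"turn":0},
    {"dp":[-0.006,-0.046,0],"turn":0},
    {"dp":[-0.006,-0.046,0],"turn":0},
  ],
)

```text
clock: 9.8
tcp_pos: [401.4, -33.6, 282.8]
orientation: [-180.0, -0.1, -11.9]
ft_force: [1.4, 0.0, -2.7]
gripper_width: 31.2
grip_force: 60.8
```

Emit:
apply_moves(
  steps=[
    {"dp":[-0.006,-0.046,0],"turn":0},
    {"dp":[-0.006,-0.046,0],"turn":0},
    {"dp":[-0.006,-0.046,0],"turn":0},
    {"dp":[-0.006,-0.046,0],"turn":0},
    {"dp":[-0.004,-0.045,0],"turn":0},
  ],
)

```text
clock: 10.42
tcp_pos: [372.9, -262.1, 282.9]
orientation: [180.0, -0.1, -12.0]
ft_force: [0.6, 0.2, -2.8]
gripper_width: 31.2
grip_force: 60.8
```

Emit:
apply_moves(
  steps=[
    {"dp":[0,0,-0.04],"turn":0},
    {"dp":[0,0,-0.04],"turn":0},
    {"dp":[0,0,-0.04],"turn":0},
    {"dp":[0,0,-0.03],"turn":0},
    {"dp":[0,0,-0.022],"turn":0},
  ],
)

```text
clock: 11.05
tcp_pos: [373.2, -260.6, 109.6]
orientation: [180.0, 0.0, -12.0]
ft_force: [0.2, 0.1, -2.2]
gripper_width: 31.1
grip_force: 61.0
```

```bash
python3 - <<'E'
from h import *
import pickle
c=eyes.capture("wrist");pickle.dump(c,open("w6.pkl","wb"));s=status.state();print(s["tcp_pos"],s["orientation"],s["ft_force"],s["joint_pos"]);cv2.imwrite("pics/w6.png",cv2.resize(c["img"],(784,588),interpolation=3))
E
```

```text
[ 371.63956433 -259.8612085   107.31376136] [-179.94550156    0.32079392  -12.00683706] [-0.67047022  0.92235139 -4.63640064] [-1.43566470e+01  1.49688334e+01 -3.33874151e+01 -6.17619703e-02
 -4.19665266e+01  9.23956959e+01]
```

View pics/w6.png

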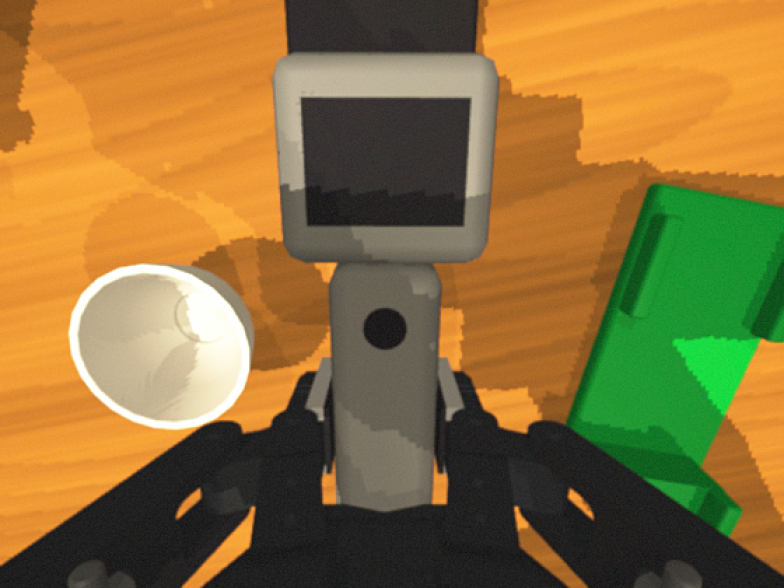

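This shows the saddle end of the rest plate dead ahead of the head (286 to 477, centred on it), with the bowl at (160,345) and green rest at (680,340) clear to the sides. It was my tenth picture, so from here I measure numerically.

Emit:
apply_moves(
  steps=[
    {"dp":[0,0,0],"turn":0},
    {"dp":[0,0,0],"turn":0},
  ],
)

```text
clock: 11.35
tcp_pos: [375.5, -260.6, 111.7]
orientation: [180.0, -0.2, -11.9]
ft_force: [-0.4, -0.2, -2.5]
gripper_width: 31.4
grip_force: 60.8
```

Emit:
apply_moves(
  steps=[
    {"dp":[0,0,-0.006],"turn":0},
    {"dp":[0,0,-0.006],"turn":0},
    {"dp":[0,0,-0.004],"turn":0},
    {"dp":[0,0,-0.004],"turn":0},
    {"dp":[0,0,0],"turn":0},
  ],
)

```text
clock: 11.98
tcp_pos: [374.7, -260.1, 90.6]
orientation: [180.0, 0.0, -11.8]
ft_force: [-4.0, -0.2, 3.7]
gripper_width: 30.7
grip_force: 62.3
```

Emit:
apply_moves(
  steps=[
    {"dp":[0,0,-0.006],"turn":0},
    {"dp":[0,0,-0.006],"turn":0},
    {"dp":[0,0,-0.006],"turn":0},
    {"dp":[0,0,-0.005],"turn":0},
    {"dp":[0,0,0],"turn":0},
  ],
)

```text
clock: 12.6
tcp_pos: [372.4, -259.5, 66.8]
orientation: [-180.0, 0.3, -11.9]
ft_force: [-7.0, 1.1, 3.5]
gripper_width: 31.1
grip_force: 65.9
```

```bash
cat > tilt.py <<'E'
from h import *
import pickle,sys
from scipy.optimize import least_squares
from scipy.spatial.transform import Rotation as Ro
def padq(c):
    g=cv2.GaussianBlur(cv2.cvtColor(c["img"],6),(3,3),0); m=(g<75).astype(np.uint8)
    m[:, :200]=0;m[:,350:]=0
    n,l,st,ce=cv2.connectedComponentsWithStats(m)
    k=[i for i in range(1,n) if 4000<st[i,4]<20000 and .8<st[i,4]/(st[i,2]*st[i,3]) and 200<st[i,0] and st[i,0]+st[i,2]<350]
    if not k: print(st[st[:,4]>1500]); return None
    cs=cv2.findContours((l==k[0]).astype(np.uint8),0,1)[0];h=cv2.convexHull(max(cs,key=cv2.contourArea))
    p=cv2.approxPolyDP(h,.03*cv2.arcLength(h,True),True)[:,0].astype(np.float32)
    p=cv2.cornerSubPix(g,p,(4,4),(-1,-1),(3,50,.01))
    return p
def ordr(p): i=np.argsort(p[:,1]);t=p[i[:2]];b=p[i[2:]];return np.r_[t[np.argsort(t[:,0])],b[np.argsort(b[:,0])]]
def btn(c):  # dark round button on the handle
    g=cv2.cvtColor(c["img"],6); m=(g<75).astype(np.uint8)
    n,l,st,ce=cv2.connectedComponentsWithStats(m)
    return [ce[i] for i in range(1,n) if 250<st[i,4]<1200 and abs(ce[i][0]-275)<15 and .7<st[i,2]/st[i,3]<1.4]
# tool-fixed camera: work in camera frame; reference = w6 (untilted)
def setup():
    c=pickle.load(open("w6.pkl","rb"));p=ordr(padq(c));s=np.radians(-11.9)
    return c,p
if __name__=="__main__":
    c0=pickle.load(open("w4.pkl","rb"));p0=ordr(padq(c0));
    c=eyes.capture("wrist");st=status.state();p=padq(c);print("ref",np.round(p0,1).tolist(),btn(c0));
    if p is not None:
        p=ordr(p);print("now",np.round(p,1).tolist(),btn(c))
        # tool frame (origin at grasp point), x ahead, z up
        def cam(c,tcp,yaw):
            T=np.array(c["camera_from_world"]);W=np.eye(4);W[:3,:3]=Ro.from_euler("z",yaw).as_matrix();W[:3,3]=np.array(tcp)+[0,0,5];d=dict(c);d["camera_from_world"]=T@W;return d
        t0=cam(c0,[462.4,178.3,261.4],np.radians(-11.9))
        # back-project reference pad on plane z=zp in grip frame
        X0=np.array([onz(t0,u,15) for u in p0]);print("pad in scanner",np.round(X0,1).tolist())
        def f(v):
            R=Ro.from_euler("YX",[-v[0],v[3]]).as_matrix();return (proj(t0,X0@R.T+[v[1],v[4],v[2]])-p).ravel()
        r=least_squares(lambda v:np.r_[f(v)],[.2,0,0,0,0]);print("tilt %.2f dx %.1f dz %.1f roll %.2f dy %.1f"%(np.degrees(r.x[0]),r.x[1],r.x[2],np.degrees(r.x[3]),r.x[4]),np.round(r.fun,1))
        r=least_squares(lambda v:f([v[0],0,0,0,0]),[.2]);print("pure tilt %.2f"%np.degrees(r.x[0]),np.round(r.fun,1))
    print(st["tcp_pos"],st["ft_force"],st["torque"],st["orientation"])
E
python3 tilt.py
```

```text
[[     0      0    560    420 201675]
 [   200      0    150     31   3719]
 [   200     94    150    103  14885]
 [   200    265    150    155  14195]]
ref [[214.5, 69.0999984741211], [335.8999938964844, 69.5], [219.10000610351562, 160.89999389648438], [330.79998779296875, 161.10000610351562]] [array([274.66424419, 234.30523256])]
[ 372.41623229 -259.46168181   66.84550432] [-6.99769766  1.30373941  4.4534344 ] [ 0.1105104   1.32943829 -0.10408738] [-179.97350367    0.31137722  -11.90757538]
```

```bash
sed -i 's/m\[:, :200\]=0;m\[:,350:\]=0/m[:, :150]=0;m[:,400:]=0/; s/200<st\[i,0\] and st\[i,0\]+st\[i,2\]<350/150<st[i,0] and st[i,0]+st[i,2]<400/' tilt.py; python3 tilt.py
```

```text
ref [[214.5, 69.0999984741211], [335.8999938964844, 69.5], [219.10000610351562, 160.89999389648438], [330.79998779296875, 161.10000610351562]] [array([274.66424419, 234.30523256])]
now [[193.5, 92.5], [354.8999938964844, 92.30000305175781], [208.5, 196.1999969482422], [340.29998779296875, 196.1999969482422]] [array([274.29676512, 261.86638537])]
pad in scanner [[89.1, 20.3, 15.0], [89.1, -18.8, 15.0], [59.8, 20.4, 15.0], [59.7, -18.8, 15.0]]
tilt 17.35 dx -0.7 dz 2.4 roll 0.37 dy 0.4 [ 0.2 -0.2  0.2  0.2 -0.3  0.1 -0.2 -0.1]
pure tilt 18.67 [ 2.1  0.9  0.9  1.5  1.5 -1.  -0.  -0.8]
[ 372.40280078 -259.45957897   66.88497182] [-5.53780724  0.93215511  3.77793977] [ 0.12843099  1.27523669 -0.06541262] [-179.97302254    0.30640221  -11.90862973]
```

Emit:
apply_moves(
  steps=[
    {"dp":[0,0,-0.003],"turn":0},
    {"dp":[0,0,-0.003],"turn":0},
    {"dp":[0,0,-0.001],"turn":0},
    {"dp":[0,0,0],"turn":0},
  ],
)

```text
clock: 13.2
tcp_pos: [371.9, -259.3, 59.9]
orientation: [-180.0, 0.4, -11.9]
ft_force: [-7.6, 1.3, 6.1]
gripper_width: 31.5
grip_force: 67.2
```

Emit:
apply_moves(
  steps=[
    {"dp":[0,0,0.015],"turn":0},
    {"dp":[0,0,0.015],"turn":0},
    {"dp":[0,0,0.015],"turn":0},
    {"dp":[0,0,0],"turn":0},
    {"dp":[0,0,0],"turn":0},
  ],
)

```text
clock: 13.82
tcp_pos: [374.6, -259.7, 104.6]
orientation: [-180.0, 0.1, -11.9]
ft_force: [-0.7, 1.0, -2.9]
gripper_width: 31.2
grip_force: 65.9
```

```bash
python3 tilt.py
```

```text
ref [[214.5, 69.0999984741211], [335.8999938964844, 69.5], [219.10000610351562, 160.89999389648438], [330.79998779296875, 161.10000610351562]] [array([274.66424419, 234.30523256])]
now [[188.5, 104.4000015258789], [360.20001220703125, 104.4000015258789], [206.39999389648438, 207.10000610351562], [342.0, 207.10000610351562]] [array([274.29394387, 268.56425406])]
pad in scanner [[89.1, 20.3, 15.0], [89.1, -18.8, 15.0], [59.8, 20.4, 15.0], [59.7, -18.8, 15.0]]
tilt 21.37 dx -0.7 dz 2.3 roll 0.23 dy 0.4 [ 0.2 -0.1  0.   0.1 -0.3  0.   0.1 -0.1]
pure tilt 22.52 [ 2.5  1.2  0.4  1.6  1.8 -1.2  0.1 -1.1]
[ 374.47812451 -259.73088174  104.46371534] [-0.10904175  0.38113478 -2.3310265 ] [-0.04745034  0.01899425  0.01565102] [-1.79983218e+02  9.24532324e-02 -1.18580802e+01]
```

```bash
cat > z.py <<'E'
from tilt import *
c0=pickle.load(open("w4.pkl","rb"));p0=ordr(padq(c0));b0=btn(c0)[0];c=eyes.capture("wrist");p=ordr(padq(c));b=btn(c)[0]
T=np.array(c0["camera_from_world"]);W=np.eye(4);W[:3,:3]=Ro.from_euler("z",np.radians(-11.9)).as_matrix();W[:3,3]=[462.4,178.3,266.4];t0=dict(c0);t0["camera_from_world"]=T@W
q0=np.r_[p0,[b0]];q=np.r_[p,[b]]
for zp in (8,10,12,14,15,16,18):
    X0=np.array([onz(t0,u,zp) for u in q0])
    # handle top z=15 too, button
    f=lambda v:(proj(t0,X0@Ro.from_euler("Y",-v[0]).as_matrix().T+[v[1],.4,v[2]])-q).ravel()
    a=least_squares(lambda v:f([v[0],0,0]),[.3]);r=least_squares(f,[.3,0,0])
    print(zp,np.round(X0.mean(0),1),"btn",np.round(X0[4],1),"pure %.2f cost %.1f | free %.2f dx %.1f dz %.1f cost %.2f"%(np.degrees(a.x[0]),a.cost,np.degrees(r.x[0]),r.x[1],r.x[2],r.cost))
E
python3 z.py
```

```text
8 [65.5  0.8  8. ] btn [29.6  0.8  8. ] pure 26.91 cost 38.0 | free 22.22 dx -3.4 dz 2.7 cost 1.13
10 [65.6  0.8 10. ] btn [30.3  0.9 10. ] pure 25.61 cost 18.4 | free 22.22 dx -2.5 dz 2.3 cost 1.17
12 [65.8  0.8 12. ] btn [31.1  0.9 12. ] pure 24.36 cost 8.0 | free 22.22 dx -1.5 dz 1.9 cost 1.21
14 [65.9  0.8 14. ] btn [31.9  0.9 14. ] pure 23.15 cost 5.2 | free 22.22 dx -0.5 dz 1.6 cost 1.26
15 [66.   0.8 15. ] btn [32.2  0.9 15. ] pure 22.56 cost 6.1 | free 22.22 dx -0.1 dz 1.4 cost 1.28
16 [66.1  0.8 16. ] btn [32.6  0.9 16. ] pure 21.98 cost 8.5 | free 22.22 dx 0.4 dz 1.2 cost 1.31
18 [66.2  0.8 18. ] btn [33.4  0.9 18. ] pure 20.85 cost 16.6 | free 22.22 dx 1.4 dz 0.8 cost 1.36
```

Emit:
apply_moves(
  steps=[
    {"dp":[0,0,0.03],"turn":0},
    {"dp":[0,0,0.04],"turn":0},
    {"dp":[0,0,0.04],"turn":0},
    {"dp":[0,0.02,0.03],"turn":0},
    {"dp":[0,0.035,0.015],"turn":0},
  ],
)

```text
clock: 14.55
tcp_pos: [375.4, -204.9, 261.3]
orientation: [-180.0, -0.1, -12.0]
ft_force: [-1.1, 1.0, -2.6]
gripper_width: 31.0
grip_force: 66.1
```

Emit:
apply_moves(
  steps=[
    {"dp":[0,0.044,0],"turn":0.04},
    {"dp":[0,0.044,0],"turn":0.04},
    {"dp":[0,0.044,0],"turn":0.04},
    {"dp":[0,0.044,0],"turn":0.04},
    {"dp":[0,0.044,0],"turn":0.04},
  ],
)

```text
clock: 15.18
tcp_pos: [374.4, 16.4, 259.7]
orientation: [180.0, 0.0, -0.3]
ft_force: [2.0, -0.1, -2.5]
gripper_width: 31.6
grip_force: 66.1
```

Emit:
apply_moves(
  steps=[
    {"dp":[0.002,0.044,0],"turn":0.04},
    {"dp":[0.002,0.044,0],"turn":0.04},
    {"dp":[0.002,0.044,0],"turn":0.04},
    {"dp":[0.002,0.044,0],"turn":0.04},
    {"dp":[0.004,0.044,0],"turn":0.04},
  ],
)

```text
clock: 15.8
tcp_pos: [386.4, 236.3, 259.5]
orientation: [180.0, 0.1, 11.2]
ft_force: [0.3, 0.1, -2.7]
gripper_width: 31.0
grip_force: 66.0
```

Emit:
apply_moves(
  steps=[
    {"dp":[0,0.026,-0.02],"turn":0},
    {"dp":[0,0.01,-0.02],"turn":0},
    {"dp":[0,0,-0.015],"turn":0},
    {"dp":[0,0,-0.007],"turn":0},
    {"dp":[0,0,0],"turn":0},
  ],
)

```text
clock: 16.42
tcp_pos: [386.8, 270.7, 197.7]
orientation: [179.9, 0.1, 11.1]
ft_force: [-0.3, 0.5, -2.1]
gripper_width: 31.1
grip_force: 66.1
```

Emit:
apply_moves(
  steps=[
    {"dp":[0,0,0],"turn":0},
    {"dp":[0,0,0],"turn":0},
  ],
)

```text
clock: 16.68
tcp_pos: [387.2, 271.2, 199.0]
orientation: [-179.9, -0.1, 11.1]
ft_force: [-0.7, 0.8, -2.1]
gripper_width: 31.0
grip_force: 66.1
```

```bash
python3 z.py | sed -n 5p; python3 - <<'E'
from h import *
import pickle
from scipy.spatial.transform import Rotation as Ro
s=status.state();print(s["tcp_pos"],s["orientation"],s["qd"].round(2),s["clock"])
yaw=np.radians(s["orientation"][2]);th=np.radians(22.2)
R=Ro.from_euler("ZY",[yaw,-th]).as_matrix()
g=s["tcp_pos"]+[0,0,5]; O=g+Ro.from_euler("z",yaw).as_matrix()@[1.3,.8,1.4]
w=O+R@[73,0,-45];z=R[:,2]
Rl=Ro.from_euler("ZY",np.radians([11,-23])).as_matrix()
L=np.array([503.7,294.5,111]);q=Rl.T@(w-L);print("window in label frame",q.round(1),"axis in label",(Rl.T@z).round(3),"hit",(q-(Rl.T@z)*q[2]/(Rl.T@z)[2]).round(1))
for n in("scene","side"):
    c=eyes.capture(n);cv2.imwrite(f"pics/aim_{n}.png",c["img"]);pickle.dump(c,open(f"aim_{n}.pkl","wb"))
    print(n,[(np.round(r["position"],1).tolist(),round(r["confidence"],2)) for r in eyes.find_in(c,"scanner")[:2]],[(np.round(r["position"],1).tolist(),round(r["confidence"],2)) for r in eyes.find_in(c,"label")[:2]],proj(c,[O,w,L]).round(1).tolist())
E
```

```text
15 [66.   0.8 15. ] btn [32.2  0.9 15. ] pure 22.56 cost 7.3 | free 22.29 dx 0.0 dz 1.4 cost 1.65
[387.17363572 271.12687453 198.89689496] [-1.79952458e+02 -5.50875370e-02  1.10604016e+01] [-0.05  0.12 -0.11  0.06 -0.02  0.01] 16.725
window in label frame [ 1.   0.2 86.7] axis in label [ 0.014 -0.     1.   ] hit [-0.2  0.2  0. ]
scene [([381.4, 143.3], 0.64)] [([384.1, 185.4], 0.6)] [[368.4, 137.5], [381.2, 154.5], [381.7, 177.1]]
side [([265.2, 271.4], 0.59)] [([243.2, 293.8], 0.58)] [[283.4, 271.5], [255.5, 271.6], [246.6, 286.0]]
```

Aim check by dead reckoning: the window is 87 mm off the label, the hit point is within 1 mm of the centre, and the axis is within about 1° of the normal. I hold for 2.5 s, then carry the scanner back over the rest.

Emit:
apply_moves(
  steps=[
    {"dp":[0,0,0],"turn":0},
    {"dp":[0,0,0],"turn":0},
    {"dp":[0,0,0],"turn":0},
    {"dp":[0,0,0],"turn":0},
    {"dp":[0,0,0],"turn":0},
  ],
)

```text
clock: 17.65
tcp_pos: [387.0, 271.0, 198.3]
orientation: [180.0, 0.0, 11.1]
ft_force: [-0.2, -0.5, -2.6]
gripper_width: 31.0
grip_force: 66.1
```

Emit:
apply_moves(
  steps=[
    {"dp":[0,0,0],"turn":0},
    {"dp":[0,0,0],"turn":0},
    {"dp":[0,0,0],"turn":0},
    {"dp":[0,0,0],"turn":0},
    {"dp":[0,0,0],"turn":0},
  ],
)

```text
clock: 18.27
tcp_pos: [387.0, 271.1, 198.3]
orientation: [-180.0, -0.0, 11.1]
ft_force: [0.5, -0.2, -1.9]
gripper_width: 31.0
grip_force: 66.1
```

Emit:
apply_moves(
  steps=[
    {"dp":[0,0,0],"turn":0},
    {"dp":[0,0,0],"turn":0},
    {"dp":[0,0,0],"turn":0},
    {"dp":[0,0,0],"turn":0},
    {"dp":[0,0,0],"turn":0},
  ],
)

```text
clock: 18.9
tcp_pos: [387.0, 271.0, 198.3]
orientation: [180.0, 0.0, 11.1]
ft_force: [0.0, -0.3, -3.6]
gripper_width: 31.2
grip_force: 66.1
```

Emit:
apply_moves(
  steps=[
    {"dp":[0,0,0],"turn":0},
    {"dp":[0,0,0],"turn":0},
    {"dp":[0,0,0],"turn":0},
    {"dp":[0,0,0],"turn":0},
    {"dp":[0,0,0],"turn":0},
  ],
)

```text
clock: 19.52
tcp_pos: [387.0, 271.0, 198.3]
orientation: [180.0, 0.0, 11.1]
ft_force: [-0.7, -0.2, -2.1]
gripper_width: 31.3
grip_force: 66.1
```

Emit:
apply_moves(
  steps=[
    {"dp":[0,0,0.031],"turn":0},
    {"dp":[0,0,0.031],"turn":0},
    {"dp":[0.01,-0.04,0],"turn":0},
    {"dp":[0.01,-0.04,0],"turn":0},
    {"dp":[0.01,-0.04,0],"turn":0},
  ],
)

```text
clock: 20.15
tcp_pos: [417.0, 149.9, 260.5]
orientation: [-180.0, -0.0, 11.1]
ft_force: [1.5, 0.4, -1.5]
gripper_width: 31.1
grip_force: 66.1
```

Emit:
apply_moves(
  steps=[
    {"dp":[0.012,-0.046,0],"turn":-0.04},
    {"dp":[0.012,-0.046,0],"turn":-0.04},
    {"dp":[0.012,-0.046,0],"turn":-0.04},
    {"dp":[0.012,-0.046,0],"turn":-0.04},
    {"dp":[0.012,-0.046,0],"turn":-0.04},
  ],
)

```text
clock: 20.78
tcp_pos: [477.2, -80.5, 260.4]
orientation: [-180.0, -0.0, -0.5]
ft_force: [1.7, 0.7, -2.0]
gripper_width: 31.0
grip_force: 66.0
```

Emit:
apply_moves(
  steps=[
    {"dp":[0.01,-0.046,0],"turn":-0.04},
    {"dp":[0.01,-0.046,0],"turn":-0.04},
    {"dp":[0.01,-0.046,0],"turn":-0.04},
    {"dp":[0.01,-0.046,0],"turn":-0.04},
    {"dp":[0.006,-0.028,0],"turn":-0.04},
  ],
)

```text
clock: 21.4
tcp_pos: [523.0, -293.1, 259.7]
orientation: [180.0, 0.0, -12.0]
ft_force: [0.9, -0.2, -2.5]
gripper_width: 31.2
grip_force: 66.0
```

Emit:
apply_moves(
  steps=[
    {"dp":[0,0,-0.03],"turn":0},
    {"dp":[0,0,-0.04],"turn":0},
    {"dp":[0,0,-0.04],"turn":0},
    {"dp":[0,0,-0.035],"turn":0},
    {"dp":[0,0,-0.02],"turn":0},
  ],
)

```text
clock: 22.02
tcp_pos: [521.9, -290.7, 92.9]
orientation: [-180.0, 0.2, -11.9]
ft_force: [0.4, -0.3, -2.3]
gripper_width: 31.2
grip_force: 66.1
```

Emit:
apply_moves(
  steps=[
    {"dp":[0,0,0],"turn":0},
    {"dp":[0,0,0],"turn":0},
  ],
)

```text
clock: 22.28
tcp_pos: [523.8, -291.3, 96.3]
orientation: [180.0, -0.1, -11.8]
ft_force: [0.5, 0.1, -2.0]
gripper_width: 31.3
grip_force: 66.0
```

Emit:
apply_moves(
  steps=[
    {"dp":[0,0,-0.008],"turn":0},
    {"dp":[0,0,-0.007],"turn":0},
    {"dp":[0,0,-0.005],"turn":0},
    {"dp":[0,0,-0.005],"turn":0},
    {"dp":[0,0,-0.005],"turn":0},
  ],
)

```text
clock: 22.9
tcp_pos: [527.0, -291.9, 68.6]
orientation: [179.9, -0.5, -11.7]
ft_force: [4.2, 1.9, 10.0]
gripper_width: 31.2
grip_force: 67.3
```

```bash
python3 z.py | sed -n 5p;python3 tilt.py | tail -3
```

```text
15 [66.   0.8 15. ] btn [32.2  0.9 15. ] pure 16.15 cost 6.1 | free 15.44 dx -0.3 dz 1.6 cost 2.73
tilt 14.17 dx -0.8 dz 2.5 roll -0.04 dy 0.1 [ 0.  -0.1 -0.   0.2 -0.1 -0.   0.1 -0.1]
pure tilt 15.70 [ 0.8  1.   0.   1.2  0.9 -0.7 -0.2 -0.8]
[ 527.13202279 -291.88515063   68.35285221] [ 3.28549555 -0.21883437  6.98792142] [ 0.43680748 -0.55332555 -0.08957792] [179.90000829  -0.53626049 -11.73775618]
```

Emit:
apply_moves(
  steps=[
    {"dp":[0,0,-0.004],"turn":0},
    {"dp":[0,0,-0.003],"turn":0},
    {"dp":[0,0,-0.003],"turn":0},
    {"dp":[0,0,-0.003],"turn":0},
    {"dp":[0,0,0],"turn":0},
  ],
)

```text
clock: 23.62
tcp_pos: [529.8, -292.9, 56.9]
orientation: [179.8, -0.9, -11.6]
ft_force: [5.6, -2.0, 8.4]
gripper_width: 31.5
grip_force: 67.5
```

```bash
python3 z.py | sed -n 5p;python3 tilt.py | tail -3
```

```text
15 [66.   0.8 15. ] btn [32.2  0.9 15. ] pure 5.95 cost 2.7 | free 4.86 dx -0.2 dz 1.8 cost 1.05
tilt 4.61 dx -0.3 dz 2.3 roll -0.61 dy 0.1 [ 0.1 -0.2  0.1  0.1 -0.   0.  -0.2  0.1]
pure tilt 5.79 [ 1.2  0.7  0.4  1.1  1.3  0.1 -0.1 -0.1]
[ 529.57003351 -292.9010485    56.86865283] [ 5.97104541 -0.37102917  8.91156362] [-0.09412869 -1.04924663  0.03173811] [179.82285423  -0.8701356  -11.65151711]
```

Emit:
apply_moves(
  steps=[
    {"dp":[-0.002,0,-0.003],"turn":0},
    {"dp":[-0.001,0.001,-0.003],"turn":0},
    {"dp":[0,0,-0.002],"turn":0},
    {"dp":[0,0,0],"turn":0},
  ],
)

```text
clock: 24.22
tcp_pos: [526.5, -292.2, 50.7]
orientation: [179.8, -0.9, -11.6]
ft_force: [2.7, 1.2, 19.0]
gripper_width: 31.4
grip_force: 69.3
```

```bash
python3 z.py | sed -n 5p;python3 tilt.py | tail -3
```

```text
15 [66.   0.8 15. ] btn [32.2  0.9 15. ] pure 0.75 cost 3.4 | free -1.07 dx -0.2 dz 2.8 cost 1.47
tilt -1.19 dx -0.2 dz 2.9 roll -0.53 dy 0.1 [ 0.5 -0.2  0.2 -0.1 -0.3  0.1 -0.5  0.1]
pure tilt 0.52 [ 1.2  0.7  0.6  1.   0.8  0.5 -0.6  0.3]
[ 526.50420508 -292.1418931    50.67073878] [ 2.50711141  1.51708555 19.08769579] [ 0.44211618 -0.19394621 -0.0101065 ] [179.79158318  -0.88327213 -11.60818978]
```

Emit:
apply_moves(
  steps=[
    {"dp":[0.001,0,0.002],"turn":0},
    {"dp":[0.001,0,0.002],"turn":0},
    {"dp":[0.001,-0.001,0.001],"turn":0},
    {"dp":[0,0,0],"turn":0},
  ],
)

```text
clock: 24.82
tcp_pos: [524.9, -291.1, 50.7]
orientation: [180.0, -0.3, -11.8]
ft_force: [2.6, 1.6, 7.7]
gripper_width: 31.4
grip_force: 67.8
```

```bash
python3 z.py | sed -n 5p;python3 tilt.py | tail -3
```

```text
15 [66.   0.8 15. ] btn [32.2  0.9 15. ] pure 1.29 cost 2.4 | free -0.25 dx -0.1 dz 2.5 cost 0.34
tilt -0.34 dx -0.2 dz 2.7 roll -0.11 dy 0.3 [ 0.2 -0.2  0.1  0.1 -0.1 -0.2 -0.2  0.3]
pure tilt 1.12 [1.6 0.8 1.  1.2 1.6 0.1 0.2 0.5]
[ 524.93475597 -291.05726382   50.71268786] [2.04446198 1.70823704 6.83738835] [ 0.42828783 -0.76299407  0.04159562] [179.97944375  -0.26429419 -11.78353695]
```

Emit:
apply_moves(
  steps=[
    {"dp":[-0.001,0,0.001],"turn":0},
    {"dp":[-0.001,0,0.0],"turn":0},
    {"dp":[0,0,0],"turn":0},
  ],
)

```text
clock: 25.3
tcp_pos: [522.0, -291.2, 50.7]
orientation: [180.0, -0.1, -11.8]
ft_force: [3.6, 0.5, 3.5]
gripper_width: 31.1
grip_force: 67.4
```

Emit:
apply_moves(
  steps=[
    {"dp":[0,0,0],"turn":0},
    {"dp":[0,0,0],"turn":0},
    {"dp":[0,0,0],"turn":0},
    {"dp":[0,0,0],"turn":0},
    {"dp":[0,0,0],"turn":0},
  ],
  claw=0,
)

```text
clock: 25.92
tcp_pos: [520.8, -290.9, 50.2]
orientation: [-180.0, 0.0, -11.9]
ft_force: [-0.6, -0.5, -0.2]
gripper_width: 85.5
grip_force: 0.0
```

```bash
python3 z.py | sed -n 5p;python3 tilt.py | tail -3
```

```text
15 [66.   0.8 15. ] btn [32.2  0.9 15. ] pure 0.33 cost 30.1 | free 0.10 dx 0.9 dz 3.0 cost 0.47
tilt 0.22 dx 0.8 dz 2.7 roll -0.49 dy 0.2 [ 0.3 -0.2  0.1  0.  -0.2 -0.  -0.3  0.2]
pure tilt 0.29 [ 3.   4.  -0.7  4.4  2.2  1.4 -0.9  1.5]
[ 520.90101455 -290.94794605   50.26871337] [-0.93811379 -0.5612072  -0.11703571] [ 0.00655225  0.00886888 -0.0240909 ] [-1.79998333e+02  1.25938357e-02 -1.18516215e+01]
```

Emit:
apply_moves(
  steps=[
    {"dp":[0,0,0.02],"turn":0},
    {"dp":[0,0,0.03],"turn":0},
    {"dp":[0,0,0.04],"turn":0},
    {"dp":[0,0,0.05],"turn":0},
    {"dp":[-0.01,0,0.05],"turn":0},
  ],
)

```text
clock: 26.65
tcp_pos: [511.0, -290.9, 241.7]
orientation: [180.0, 0.0, -11.8]
ft_force: [0.8, -0.4, 0.1]
gripper_width: 85.5
grip_force: 0.0
```

Emit:
apply_moves(
  steps=[
    {"dp":[-0.01,-0.003,0.04],"turn":0},
    {"dp":[-0.006,-0.002,0.018],"turn":0},
    {"dp":[0,0,0],"turn":0},
    {"dp":[0,0,0],"turn":0},
  ],
)

```text
clock: 27.15
tcp_pos: [494.6, -295.6, 297.0]
orientation: [-180.0, 0.1, -11.9]
ft_force: [0.1, -0.3, -0.5]
gripper_width: 85.5
grip_force: 0.0
```

```bash
python3 - <<'E'
from tilt import *
c2=pickle.load(open("w2.pkl","rb"));c=eyes.capture("wrist");s=status.state();print(s["tcp_pos"],s["orientation"])
def small(c):
    g=cv2.GaussianBlur(cv2.cvtColor(c["img"],6),(3,3),0);m=(g<75).astype(np.uint8)
    n,l,st,ce=cv2.connectedComponentsWithStats(m)
    return [(st[i].tolist(),ce[i]) for i in range(1,n) if st[i,4]>40 and 200<ce[i][0]<330 and 60<ce[i][1]<240]
for k in(c2,c):
    for st,ce in small(k): print(st,ce.round(1),"world z72",onz(k,ce,72).round(1))
    print("--")
C0=pickle.load(open("c0.pkl","rb"))
for n in("scene","side"):
    d=eyes.capture(n)
    for q in["label","seal","mug","sugar_bowl","drink_a","preserve","tea_tin","scanner"]:
        print(n,q,[np.round(r["position"]).tolist() for r in eyes.find_in(d,q)[:2]])
E
```

```text
[ 494.59543006 -295.60231126  296.64517453] [-1.79962557e+02  1.65479512e-01 -1.18511322e+01]
[229, 64, 73, 145, 5009] [266.7 140.5] world z72 [ 547.6 -298.4   72. ]
[247, 80, 36, 28, 996] [264.7  93.4] world z72 [ 596.6 -307.2   72. ]
[261, 130, 10, 10, 70] [265.5 134.6] world z72 [ 554.1 -298.5   72. ]
--
[231, 63, 72, 146, 5133] [268.3 139.1] world z72 [ 548.4 -299.2   72. ]
[248, 81, 36, 28, 992] [265.3  94.4] world z72 [ 595.1 -306.    72. ]
[262, 131, 9, 10, 67] [265.7 135.6] world z72 [ 552.8 -297.2   72. ]
--
scene label [[384.0, 187.0], [255.0, 189.0]]
scene seal [[303.0, 218.0]]
scene mug [[334.0, 179.0], [384.0, 187.0]]
scene sugar_bowl [[252.0, 187.0], [154.0, 245.0]]
scene drink_a [[381.0, 246.0], [268.0, 263.0]]
scene preserve [[255.0, 186.0], [445.0, 198.0]]
scene tea_tin [[154.0, 244.0]]
scene scanner [[224.0, 229.0]]
side label [[244.0, 293.0]]
side seal [[254.0, 218.0]]
side mug [[291.0, 275.0]]
side sugar_bowl [[318.0, 218.0], [286.0, 182.0]]
side drink_a [[231.0, 187.0], [187.0, 247.0]]
side preserve [[193.0, 357.0]]
side tea_tin [[299.0, 150.0], [195.0, 357.0]]
side scanner [[288.0, 184.0]]
```

The scanner is level in its rest, about 2 mm from where it started. Nothing else shows as moved, and the robot is clear.

```bash
python3 -c "
from station import robot;print(robot.finish_job())"
```

```text
the job is handed in; nothing more can be done
None
```

The job is handed in: by my measurements the scanner was held about 87 mm square over the label's centre for over 2 s, then laid back level in its rest about 2 mm from its start, with nothing else seen to move.

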